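# Crank the geared bench vise shut

## Task

A watch movement lies in the blue geared bench vise: pick up the loose crank, fit it right down over the vise's upright square shaft (search gently for the flats, without bearing down hard), and wind it by its spinning knob clockwise seen from above, full circles, until the jaw has closed on the movement and the crank comes up firm. Stop when the orange pointer stands in the green band and never drive it into the red. Then let go, leaving the crank fully down on the shaft with the jaw shut, and leave the other things on the table where they are.

Things in the scene. Friction and masses are not known exactly. Their poses are not given: they have to be found in the camera images.
- crank: Loose crank, 0.22 kg, standing socket down. Origin: centre of the socket's mouth, under the hub; z up, x along the arm to the knob. Steel hub 30 x 30 x 28 mm high with a chamfered square socket 13.5 x 13.5 mm, 21 mm deep, open below, sides parallel to x and y. The arm is 14 mm wide, 21 to 29 mm above the origin.
- hub_grip (a point): On the hub's axis, 48 mm above the crank's origin, in the aluminium grip block on the hub (26 mm along the arm, 18 mm across it, from 28 to 62 mm above the origin): grip it across the arm to carry and fit the crank.
- knob (a point): Middle of the crank's upright black knob, 55 mm from the hub's axis, 53 mm above the crank's origin. Knob diameter 18 mm, from 31 to 75 mm above the origin; it spins freely on its pin, so a grip on it need not turn as the crank goes round.
- vise: Geared bench vise, fixed, upright. Origin on the table under the shaft's axis; z up, -x towards its jaws. Base 210 x 84 mm, x from -165 to 45 mm; blue housing 84 x 80 mm round the shaft, 44 mm high; jaws up to 32 mm high. Winding the shaft clockwise seen from above shuts the jaw, 8.7 mm a turn; 1.6 to 2.3 turns are needed, then it comes up firm.
- shaft_top (a point): Centre of the top of the brass square shaft, 12 x 12 mm (top 1.5 mm: 10 x 10 mm), 73 mm above the table, 20 mm above the shoulder on which the fully fitted hub rests. Axes are the vise's: the shaft's own angle is not reported and differs each time. It resists turning with 0.09 N m, so a crank pressed on its top with a few N does not turn it.
- jaw (a joint): Travel of the moving jaw in m, growing as it closes: 0.7 to 6.2 mm at the start, 20.15 mm when it is closed on the movement.
- gauge (a joint): Torque gauge: orange pointer on the shaft over a black dial (78 mm wide) at its foot, which turns with it. The load on the shaft swings the pointer clockwise over the dial against a spring, 1.0 N m per rad. In rad: 0 unloaded, 0.09 while winding freely, green 0.20 to 0.45, red beyond 0.45 (and below -0.20). It springs back to 0, shaft and crank with it, when let go.
- tack_tin: Round green and ochre tin, 61 mm wide, 25 mm high; origin under its centre. Bystander.
- thread_spool: Wooden spool of purple thread, 31 mm wide, 38 mm high; origin under its centre. Bystander.
- dropper_bottle: Small blue bottle, 28 mm wide, 66 mm high; origin under its centre. Bystander.
Things that resemble listed ones, but are neither listed nor needed, are in the scene too. Leave any purple look-alike of the crank alone.

How it is judged:
By the outcome, as a careful person would: the job done as asked, in the order asked, and still so for the second after the job is handed in, with the robot touching nothing.
It also fails if it takes over 72 s, if anything falls off the work surface, if the arm or the gripper's body presses on something with over 40 N, if the wrist force passes 120 N, or if a joint passes its speed limit or range.

## Robot

A 6-joint arm with a two-finger parallel gripper is mounted at the origin on the work surface; the furniture and walls round the work are solid. World frame = base frame: x ahead of the robot, y to its left, z up, the work surface at z = 0. Lengths are in mm, angles in rad, forces in N, time in s.
With the tool pointing down it reaches from about 275 to 750 mm from the base axis. Payload 10.2 kg.
Tool frame: the origin (TCP) lies at the very end of the fingers, on their centre line; the grasp point (between the pads) lies 19 mm behind it; z points along the fingers, y is the line along which they close (so a half turn about z gives the same grasp; the last joint's range is limited). The gripper opens to 85 mm and grips with 20 to 120 N. Pads are 22 mm wide; open, the fingers measure 114 mm over their backs; the gripper's body (76 mm by 85 mm) begins 54 mm behind the grasp point. The pads swing forward as they close: fully open they stand 13 mm farther back than shut.
Start: joints at [-1.513, 0.313, 1.498, -0, 1.331, -0.223], TCP at [145.477, -504.448, 231.294] pointing down, gripper open.
Joint ranges: [-2.94, 2.94], [-0.97, 2.17], [0.19, 2.56], [-1.23, 4.37], [0.02, 3.11], [-2.88, 2.88]. Speed limits (rad/s): [2.39, 2.39, 3.01, 3.14, 3.14, 3.14].

## Interface

Orientations are given as a unit quaternion [w, x, y, z].
In Python, from rig import ctrl gives the robot as it stands.
- The arm moves only by the tool step_arm, never from a script. Its argument "increments" is a list of rows, each a list of 3 entries, a list of its own where there are three numbers: the shift along the tool's x, y, z in cm, then the turn, a rotation vector about the tool's x, y, z in degrees, then the opening in per cent of the stroke, from 0 (shut) to 100 (fully open). A call has 1 to 8 rows; each row is the pose to reach, as a shift and turn from the pose commanded when the call began, along the tool's axes at that moment; what a row does not reach only later rows make up. A row lasts 1/8 s, in which the tool goes at most 62.5 mm and 10.7 degrees, less where a joint would pass 70% of its speed; a pose out of reach is approached as far as the arm can. A call with a gripper value outside its range is refused whole. The fingers move at their own pace and stop on an object; "squeeze" is the grip in N (left out, the last holds). Time passes only in rows, so rows that repeat a pose let the fingers close. It gives the time, the measured TCP pose, the force, the opening and the grip force at its end, in the units of the state.
- ctrl.sense(): the state, without advancing time (a new reading comes with each control period).
- ctrl.capture(name): name is "scene" or "top"; returns a dict with "img" (400x640x3 uint8, red, green, blue), "fx", "fy", "cx", "cy" (pixels), "k1" (the pictures are not rectified: a ray, as slopes to the right and down, at radius r is drawn at 1 + k1 r^2 times it, then the intrinsics apply), "extrinsics" (4x4, takes a point from camera to world coordinates). Camera axes: x right, y down, z forward; pixel columns grow to the right and rows downward; lengths in mm; the calibration is good to about 2 mm. A picture is of the moment at which its call begins. There is no depth.
- ctrl.finish_job(): hands the job in; it is judged then, once.
The state is a dict: "time_s": time; "joints": joint angles; "dq": joint speeds; "tau": joint torques, N m; "eef_pos": TCP position; "ee_rot": TCP orientation; "force": force on the tool from outside, world axes, zero at the start; "wrist_torque": the same for the moment, N m; "grip_width": opening from 0.0 (shut) to 1.0 (fully open); "grip_force": force on a finger pad.
Only numpy, scipy, OpenCV 4.12 (cv2) and the standard library are available. Lean on these libraries where they do the work, as an engineer would, in place of code of your own. Each camera call takes 0.05 s, during which the arm holds its last target. There are 200 camera calls.

## Working session

There is one attempt and no reset: what is moved stays moved. The work goes in short steps, Python scripts to look and compute and a tool call to move; the robot and the scene stay as the last step left them, time stands still between calls to the robot, and variables do not carry over. Pictures are saved under pics/ and viewed, at most 10 in all, crops included, and the job is handed in when it is done.

Besides the shell and the picture viewer there is one more tool, called by a JSON object that holds its "op" and its "data", one argument or row to a line. step_arm: Moves the arm, as the interface text tells. Its arguments: {"type":"object","properties":{"increments":{"type":"array"},"squeeze":{"type":"number"}},"required":["increments"]}

```bash
mkdir -p pics; ls; cat > h.py <<'E'
import numpy as np, cv2
from rig import ctrl
def cap(n,save=None):
    c=ctrl.capture(n)
    if save: cv2.imwrite('pics/'+save+'.png',cv2.cvtColor(np.array(c['img']),cv2.COLOR_RGB2BGR))
    return c
def ray(c,u,v):
    K=np.array([[c['fx'],0,c['cx']],[0,c['fy'],c['cy']],[0,0,1.]])
    p=cv2.undistortPoints(np.array([[[u,v]]],float),K,np.array([c['k1'],0,0,0.]))[0,0]
    E=np.array(c['extrinsics']); d=E[:3,:3]@np.array([p[0],p[1],1]); return E[:3,3],d
def onz(c,u,v,z):
    o,d=ray(c,u,v); return o+d*(z-o[2])/d[2]
def proj(c,P):
    E=np.array(c['extrinsics']); q=E[:3,:3].T@(np.array(P,float)-E[:3,3]); a,b=q[0]/q[2],q[1]/q[2]
    s=1+c['k1']*(a*a+b*b); return np.array([c['cx']+c['fx']*a*s,c['cy']+c['fy']*b*s])
E
python3 - <<'E'
from h import *
for n in('scene','top'):
    c=cap(n,n+'0'); print(n,c['fx'],c['cx'],c['cy'],c['k1'],np.round(c['extrinsics'],3).tolist())
s=ctrl.sense(); print(s)
E
```

```text
pics
scene 415.5405502926986 322.8447543784075 199.89450276233322 -0.09647542814597576 [[-0.795, -0.438, 0.42, -1.673], [-0.607, 0.572, -0.552, 529.761], [0.002, -0.694, -0.72, 817.25], [0.0, 0.0, 0.0, 1.0]]
top 440.8907252710585 316.00295793042187 198.01466074118534 -0.05530785093659833 [[0.007, -0.997, 0.072, 323.694], [-1.0, -0.007, -0.006, -52.326], [0.007, -0.072, -0.997, 1078.744], [0.0, 0.0, 0.0, 1.0]]
{'time_s': 0.1, 'joints': array([-1.51340782e+00,  3.13383731e-01,  1.49837240e+00, -5.00274719e-06,
        1.33096937e+00, -2.23398330e-01]), 'dq': array([ 0.00012621, -0.00026461, -0.00242391, -0.00093375, -0.00227477,
        0.00045829]), 'tau': array([ 2.21967945e-03, -4.12905049e+01, -2.60142070e+01, -2.28365907e-04,
        3.03128079e-03, -9.94699064e-06]), 'eef_pos': array([ 145.45824752, -504.21081743,  230.79332381]), 'ee_rot': array([-5.64672708e-04,  9.90160779e-01,  1.39933240e-01,  4.45407110e-05]), 'force': array([ 0.48582558,  0.42687106, -0.0035279 ]), 'wrist_torque': array([-0.05519895, -0.03211684, -0.05268224]), 'grip_force': 0.0, 'grip_width': 1.0025106453813548}
```

View pics/top0.png

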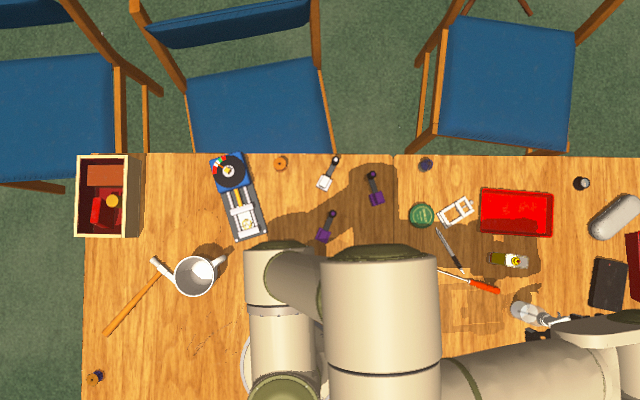

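View pics/scene0.png

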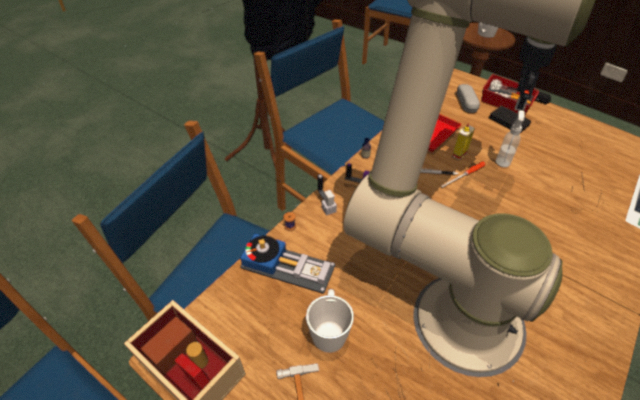

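Top view: the silver crank has its hub at about (325,183) and its knob at (335,160). Look-alikes are the purple-hubbed cranks at (375,198)/(372,175) and (324,236)/(332,214). The vise shaft is at about (229,171), with the dial around it. In the scene view the silver crank is at (327,203) and the shaft at (263,245). I choose the silver one, as steel and aluminium match the description, and check it in a close crop.

```bash
python3 - <<'E'
from h import *
t=cv2.imread('pics/top0.png'); s=cv2.imread('pics/scene0.png')
f=lambda i,x,y,w,h,k:cv2.resize(i[y:y+h,x:x+w],None,fx=k,fy=k,interpolation=cv2.INTER_CUBIC)
a=np.hstack([f(t,205,145,50,50,8),f(t,300,145,50,50,8)]) # 800x400
b=np.hstack([f(s,238,222,80,40,5),f(s,300,170,80,40,5)])
cv2.imwrite('pics/crop1.png',np.vstack([a,b]))
E
```

```text
(no output)
```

View pics/crop1.png

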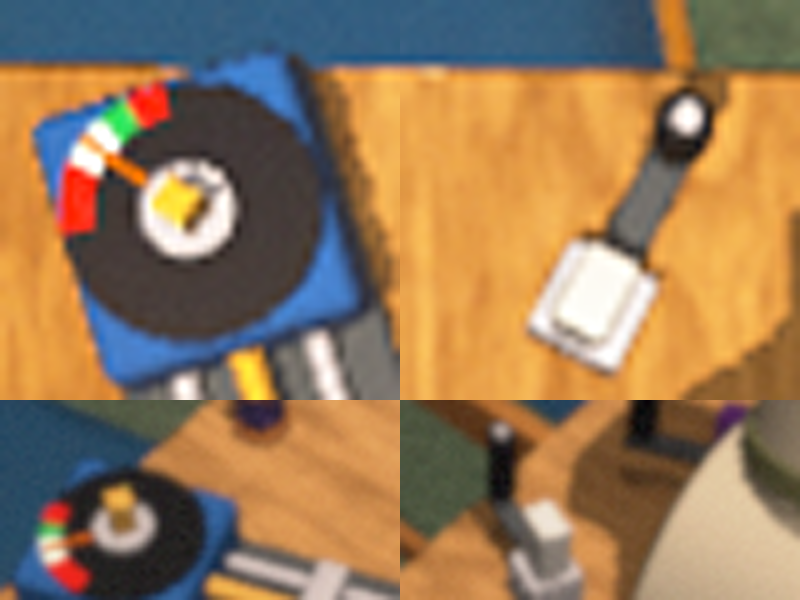

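The crop confirms the choice: steel hub, aluminium block, grey arm and black knob. Block top is at about top (324.7,180.6), knob top at (335.9,159.4), and the brass shaft top at (227,170) with the orange pointer towards the upper left. Next I measure by masks.

```bash
cat > meas.py <<'E'
from h import *
def blob(img,box,fn):
    x,y,w,h=box; m=np.zeros(img.shape[:2],np.uint8); sub=img[y:y+h,x:x+w]
    hsv=cv2.cvtColor(sub,cv2.COLOR_RGB2HSV).astype(int); m[y:y+h,x:x+w]=fn(hsv[...,0],hsv[...,1],hsv[...,2])*255
    n,l,st,ce=cv2.connectedComponentsWithStats(m)
    if n<2: return None,None,m
    i=1+np.argmax(st[1:,4]); return ce[i],st[i,4],(l==i).astype(np.uint8)
E
python3 - <<'E'
from meas import *
t=cap('top'); s=cap('scene')
T=np.array(t['img']);S=np.array(s['img'])
r=lambda a:np.round(a,1)
# dial black
for n,c,I,b in(('top',t,T,(205,145,50,50)),('scene',s,S,(238,225,55,50))):
    ce,a,m=blob(I,b,lambda h,s_,v:(v<75))
    cn=max(cv2.findContours(m,0,1)[0],key=cv2.contourArea); e=cv2.fitEllipse(cv2.convexHull(cn)); print(n,'dial',r(ce),a,e, [r(onz(c,*e[0],z)) for z in (46,50)])
    ce,a,m=blob(I,b,lambda h,s_,v:(h>=18)&(h<32)&(s_>110)&(v>110)&(np.arange(I.shape[0])[b[1]:b[1]+b[3],None]<(185 if n=='top' else 256)))
    print('brass',ce,a,r(onz(c,*ce,73)))
    ce,a,m=blob(I,b,lambda h,s_,v:(h>=5)&(h<17)&(s_>170)&(v>110)&(np.arange(I.shape[1])[None,b[0]:b[0]+b[2]]<(226 if n=='top' else 262)))
    if a: print('orange',ce,a,r(onz(c,*ce,50)))
ce,a,m=blob(T,(305,170,35,30),lambda h,s_,v:(s_<60)&(v>150)); q=cv2.minAreaRect(np.argwhere(m)[:,::-1].astype(np.float32)); print('block+hub top',ce,a,q,r(onz(t,*ce,45)))
print(r(onz(t,324.7,180.6,62)),r(onz(t,335.9,159.4,75)))
print('vals');
for y in range(164,178): print(y,[tuple(int(k) for k in T[y,x]) for x in range(222,233)])
E
```

```text
top dial [232.1 171.3] 591 ((235.2462615966797, 171.0150909423828), (33.93283462524414, 42.34049987792969), 75.48796081542969) [array([461.2, 132.3,  46. ]), array([460.7, 131.6,  50. ])]
brass [252.97777778 162.06666667] 45 [478.7  87.   73. ]
orange [210.71428571 171.23920266] 301 [459.8 189.5  50. ]
scene dial [265.4 249. ] 409 ((262.87445068359375, 248.41131591796875), (27.054439544677734, 30.706886291503906), 80.41279602050781) [array([463.3, 147.4,  46. ]), array([460.9, 149.4,  50. ])]
brass [261.78947368 241.78947368] 19 [461.8 148.5  73. ]
orange [253.3 249.4] 10 [476.5 165.1  50. ]
block+hub top [323.75    182.48125] 160 ((323.79998779296875, 182.40000915527344), (11.62755298614502, 13.416407585144043), 26.56505012512207) [435.6 -76.8  45. ]
[438.2 -78.6  62. ] [ 485.9 -103.8   75. ]
vals
164 [(62, 57, 54), (65, 57, 55), (61, 54, 52), (62, 51, 49), (60, 53, 53), (69, 58, 60), (69, 60, 59), (70, 61, 60), (55, 46, 45), (62, 51, 53), (64, 54, 55)]
165 [(70, 53, 48), (55, 51, 52), (69, 61, 61), (101, 89, 89), (134, 122, 120), (195, 179, 173), (176, 160, 157), (144, 131, 127), (
[... 1558 characters left out ...]
), (165, 150, 143), (242, 229, 223), (251, 243, 238), (250, 243, 242), (246, 236, 233), (222, 200, 184), (229, 212, 199), (251, 244, 240), (251, 242, 238), (242, 230, 222)]
175 [(64, 52, 48), (82, 72, 69), (169, 153, 147), (246, 235, 229), (255, 247, 243), (253, 245, 241), (253, 244, 241), (252, 243, 239), (249, 240, 235), (235, 220, 212), (171, 157, 150)]
176 [(68, 55, 55), (64, 51, 50), (86, 74, 70), (167, 153, 145), (229, 209, 200), (233, 218, 208), (233, 217, 208), (226, 208, 203), (199, 185, 175), (143, 130, 124), (63, 52, 49)]
177 [(71, 59, 56), (73, 60, 57), (67, 57, 54), (64, 51, 49), (69, 61, 59), (102, 95, 92), (111, 101, 97), (92, 86, 83), (61, 52, 46), (63, 52, 46), (66, 55, 51)]
```

```bash
python3 - <<'E'
from meas import *
t=cap('top'); s=cap('scene')
r=lambda a:np.round(a,1)
def up(c,box,k=8):
    x,y,w,h=box; I=cv2.resize(np.array(c['img'])[y:y+h,x:x+w],None,fx=k,fy=k,interpolation=cv2.INTER_CUBIC)
    return cv2.cvtColor(I,cv2.COLOR_RGB2HSV).astype(int),lambda u,v:((u+.5)/k-.5+x,(v+.5)/k-.5+y)
def big(m):
    n,l,st,ce=cv2.connectedComponentsWithStats(m.astype(np.uint8)); i=1+np.argmax(st[1:,4]); return (l==i).astype(np.uint8),ce[i],st[i]
def world(m,f,c,z):
    return np.array([onz(c,*f(u,v),z)[:2] for v,u in np.argwhere(m)])
for n,c,bs in(('top',t,(215,158,25,22)),('scene',s,(245,230,30,30))):
    H,f=up(c,bs); h,sa,v=H[...,0],H[...,1],H[...,2]
    m,ce,st=big((h>=19)&(h<32)&(sa>110)&(v>225 if n=='top' else v>130)); w=world(m,f,c,73)
    print(n,'brass',r(f(*ce)),'world',r(w.mean(0)),'area mm2',len(w)*0+r(cv2.contourArea(cv2.convexHull(w.astype(np.float32)))),cv2.minAreaRect(w.astype(np.float32)))
    m,ce,st=big((h<17)&(sa>185)&(v>170)); w=world(m,f,c,50)
    if len(w)>5:
        d=np.linalg.svd(w-w.mean(0),full_matrices=False)[2][0]; print(' orange',r(f(*ce)),r(w.mean(0)),'dir',r(np.degrees(np.arctan2(*d[::-1]))), 'ext',r(w.min(0)),r(w.max(0)))
    if n=='top':
        m,ce,st=big((sa<45)&(v>120)|((h>=15)&(h<32)&(v>90)&(sa>60)&(sa<190)) ); m=m; hull=cv2.convexHull(np.argwhere(m)[:,::-1].astype(np.int32)); e=cv2.fitEllipse(hull); print(' ring',e,r(f(*e[0])),r(onz(c,*f(*e[0]),53)))
H,f=up(t,(305,150,45,45)); h,sa,v=H[...,0],H[...,1],H[...,2]
m,ce,st=big((sa<70)&(v>225)); w=world(m,f,t,62); print('blocktop+hub',f(*ce),cv2.minAreaRect(w.astype(np.float32)),len(w))
m,ce,st=big((v<90)&(np.arange(H.shape[0])[:,None]<150)); print('knob dark',f(*ce),r(onz(t,*f(*ce),70)))
# blue housing in top: 84x80 rect
T=np.array(t['img']); 
H=cv2.cvtColor(T,cv2.COLOR_RGB2HSV).astype(int)[145:200,200:262]
m,ce,st=big((H[...,0]>100)&(H[...,0]<118)&(H[...,1]>170)&(H[...,2]>150)&(np.arange(145,200)[:,None]>152))
print('housing',cv2.minAreaRect(np.array([onz(t,u+200,v+145,44)[:2] for v,u in np.argwhere(m)],np.float32)))
for p in((229,171),):print(onz(t,*p,50))
E
```

```text
top brass [226.4 169.6] world [460.9 148. ] area mm2 111.8 ((461.0205383300781, 147.99240112304688), (10.657529830932617, 11.234105110168457), 59.509063720703125)
 orange [215.4 169.8] [463.2 178.5] dir -178.9 ext [454.7 175.6] [471.9 180.7]
 ring ((106.89083862304688, 104.77005767822266), (99.34322357177734, 101.71971893310547), 28.443073272705078) [227.9 170.7] [461.  148.3  53. ]
scene brass [261.7 241.4] world [462.9 147.7] area mm2 15.7 ((462.6461181640625, 147.9722442626953), (4.112753391265869, 4.813863277435303), 61.41470718383789)
 orange [252.  256.5] [464.8 181.5] dir 170.7 ext [456.2 176.3] [473.6 187. ]
blocktop+hub (np.float64(324.09874535315987), np.float64(181.93767987768317)) ((434.3734436035156, -76.9085922241211), (29.037015914916992, 29.651762008666992), 62.82894515991211) 8339
knob dark (np.float64(334.4480572485851), np.float64(161.5577111449717)) [ 481.7 -100.7   70. ]
housing ((484.23431396484375, 187.84713745117188), (10.018354415893555, 25.61404800415039), 57.55489730834961)
[460.65127285 146.31660404  50.        ]
```

Measurements, consistent across both views:
- **Shaft axis:** (461,148), with brass@73, ring@53 and the scene view agreeing within 2 mm. The flats are at about 58° mod 90.
- **Crank hub:** (438,-78). The knob direction is -27.5°, and the measured arm length of 54 mm is close to the true 55 mm.

Now I move above the hub.

```bash
cat > go.py <<'E'
import sys
from h import *
from scipy.spatial.transform import Rotation as R
def rel(x,y,z,yaw,pr=True):
    s=ctrl.sense(); q=np.array(s['ee_rot']); A=R.from_quat(q[[1,2,3,0]])
    Xd=np.array([np.cos(np.radians(yaw)),np.sin(np.radians(yaw)),0]); Zd=np.array([0,0,-1.]); B=R.from_matrix(np.c_[Xd,np.cross(Zd,Xd),Zd])
    d=A.inv().apply(np.array([x,y,z])-s['eef_pos'])/10; rv=(A.inv()*B).as_rotvec(degrees=True)
    X=A.as_matrix()[:,0]
    print('t',round(s['time_s'],2),'pos',np.round(s['eef_pos'],1),'yaw',round(float(np.degrees(np.arctan2(X[1],X[0]))),2),'F',np.round(s['force'],2),'grip',round(float(s['grip_width']),3),round(float(s['grip_force']),1),'j6',round(float(s['joints'][5]),2))
    print('->',np.round(d,2),np.round(rv,1))
if __name__=='__main__': rel(*map(float,sys.argv[1:5]))
E
python3 go.py 438 -78 231 152.5
```

```text
t 0.3 pos [ 145.5 -504.4  231.1] yaw 16.09 F [0.29 0.4  0.15] grip 1.002 0.0 j6 -0.22
-> [ 3.992e+01 -3.286e+01  3.000e-02] [  -0.    -0.  -136.4]
```

{"op": "step_arm", "data": {
  "increments": [
    [[6,-5,0],[0,0,-10],100],
    [[12,-10,0],[0,0,-20],100],
    [[18,-15,0],[0,0,-30],100],
    [[24,-20,0],[0,0,-40],100],
    [[30,-25,0],[0,0,-50],100],
    [[36,-29,0],[0,0,-60],100],
    [[39.9,-32.9,0],[0,0,-70],100],
    [[39.9,-32.9,0],[0,0,-80],100]
  ],
  "squeeze": 40
}}

```text
time_s: 1.3
eef_pos: [429.0, -90.2, 231.5]
ee_rot: [0.0, 0.666, 0.746, 0.0]
force: [0.6, -0.8, 0.1]
grip_width: 1.002
grip_force: 0.0
```

```bash
python3 go.py 438 -78 110 152.5
```

```text
t 1.3 pos [429.  -90.2 231.5] yaw 96.42 F [ 0.61 -0.76  0.05] grip 1.002 0.0 j6 -0.59
-> [ 1.11  1.03 12.15] [  0.    0.  -56.1]
```

{"op": "step_arm", "data": {
  "increments": [
    [[0,0,2],[0,0,-10],80],
    [[0,0,4],[0,0,-20],60],
    [[0,0,6],[0,0,-30],60],
    [[0,0,8],[0,0,-40],60],
    [[0,0,10],[0,0,-50],60],
    [[0,0,12.1],[0,0,-56.4],60],
    [[0,0,12.1],[0,0,-56.4],60],
    [[0,0,12.1],[0,0,-56.4],60]
  ]
}}

```text
time_s: 2.3
eef_pos: [428.5, -92.2, 111.1]
ee_rot: [0.001, 0.239, 0.971, -0.0]
force: [1.0, -0.3, -0.2]
grip_width: 0.602
grip_force: 0.0
```

```bash
python3 go.py 438 -78 33 152.5; python3 - <<'E'
from h import *
a=cap('top')['img'];b=cap('scene')['img']
f=lambda i,x,y,w,h,k:cv2.resize(np.array(i)[y:y+h,x:x+w],None,fx=k,fy=k,interpolation=cv2.INTER_CUBIC)
cv2.imwrite('pics/c2.png',cv2.cvtColor(np.hstack([f(a,280,140,80,80,5),f(b,290,150,80,80,5)]),cv2.COLOR_RGB2BGR))
E
```

```text
t 2.3 pos [428.5 -92.2 111.1] yaw 152.37 F [ 1.05 -0.27 -0.23] grip 0.602 0.0 j6 -1.57
-> [-0.18  1.7   7.81] [ 0.   0.1 -0.1]
```

View pics/c2.png

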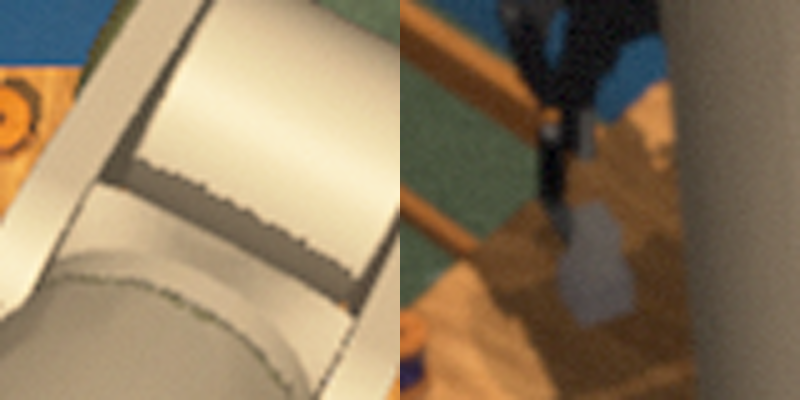

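The left half (top view) is blocked by the arm. The right half (scene view) shows the crank block at crop (600,230), still under the fingers and not touched. The previous call ended 17 mm short, so I correct sideways and then descend.

{"op": "step_arm", "data": {
  "increments": [
    [[-0.18,1.7,0],[0,0,0],60],
    [[-0.18,1.7,0],[0,0,0],60],
    [[-0.18,1.7,3],[0,0,0],60],
    [[-0.18,1.7,6],[0,0,0],60],
    [[-0.18,1.7,7.8],[0,0,0],60],
    [[-0.18,1.7,7.8],[0,0,0],60]
  ]
}}

```text
time_s: 3.15
eef_pos: [436.9, -77.9, 31.8]
ee_rot: [-0.001, 0.238, 0.971, 0.0]
force: [0.8, -0.1, -0.7]
grip_width: 0.603
grip_force: 0.0
```

```bash
python3 go.py 438 -78 33 152.5
```

```text
t 3.15 pos [436.9 -77.9  31.8] yaw 152.46 F [ 0.82 -0.05 -0.71] grip 0.603 0.0 j6 -1.53
-> [-0.1   0.05 -0.12] [-0.  -0.1 -0. ]
```

Close.

{"op": "step_arm", "data": {
  "increments": [
    [[-0.1,0.05,-0.2],[0,0,0],40],
    [[-0.1,0.05,-0.2],[0,0,0],20],
    [[-0.1,0.05,-0.2],[0,0,0],5],
    [[-0.1,0.05,-0.2],[0,0,0],5],
    [[-0.1,0.05,-0.2],[0,0,0],5],
    [[-0.1,0.05,-0.2],[0,0,0],5]
  ],
  "squeeze": 60
}}

```text
time_s: 3.9
eef_pos: [439.2, -78.2, 35.4]
ee_rot: [0.001, 0.238, 0.971, -0.0]
force: [-1.7, 0.9, 6.6]
grip_width: 0.2
grip_force: 58.6
```

```bash
python3 go.py 438 -78 150 152.5
```

```text
t 3.9 pos [439.2 -78.2  35.4] yaw 152.5 F [-1.75  0.9   6.59] grip 0.2 58.6 j6 -1.53
-> [  0.09  -0.04 -11.46] [-0.   0.1  0. ]
```

{"op": "step_arm", "data": {
  "increments": [
    [[0,0,-4],[0,0,0],5],
    [[0,0,-8],[0,0,0],5],
    [[0,0,-11.5],[0,0,0],5],
    [[0,0,-11.5],[0,0,0],5],
    [[0,0,-11.5],[0,0,0],5]
  ]
}}

```text
time_s: 4.53
eef_pos: [438.0, -77.5, 148.3]
ee_rot: [-0.001, 0.238, 0.971, 0.0]
force: [-0.7, 0.8, -2.4]
grip_width: 0.198
grip_force: 60.0
```

```bash
python3 go.py 461 148 135 148
```

```text
t 4.53 pos [438.  -77.5 148.3] yaw 152.49 F [-0.71  0.8  -2.37] grip 0.198 60.0 j6 -1.53
-> [ 8.38 21.07  1.35] [-0.  -0.1  4.5]
```

{"op": "step_arm", "data": {
  "increments": [
    [[1.2,3,0],[0,0,0],5],
    [[3,7.5,0],[0,0,1],5],
    [[4.8,12,0],[0,0,2],5],
    [[6.4,16,0],[0,0,3],5],
    [[7.8,19.5,0],[0,0,4],5],
    [[8.4,21.1,0],[0,0,4.5],5],
    [[8.4,21.1,0],[0,0,4.5],5],
    [[8.4,21.1,0],[0,0,4.5],5]
  ]
}}

```text
time_s: 5.52
eef_pos: [461.2, 147.5, 148.4]
ee_rot: [-0.001, 0.276, 0.961, -0.0]
force: [0.1, -0.8, -3.7]
grip_width: 0.201
grip_force: 59.9
```

```bash
python3 go.py 461 148 120 148; python3 - <<'E'
from h import *
t=cap('top');s=cap('scene')
f=lambda i,x,y,w,h,k:cv2.resize(np.array(i)[y:y+h,x:x+w],None,fx=k,fy=k,interpolation=cv2.INTER_CUBIC)
cv2.imwrite('pics/c3.png',cv2.cvtColor(np.hstack([f(t['img'],190,130,80,80,5),f(s['img'],225,190,80,80,5)]),cv2.COLOR_RGB2BGR))
E
```

```text
t 5.53 pos [461.2 147.5 148.4] yaw 147.97 F [ 0.1  -0.84 -3.69] grip 0.201 59.9 j6 -0.94
-> [0.04 0.04 2.84] [-0.1 -0.1 -0. ]
```

View pics/c3.png

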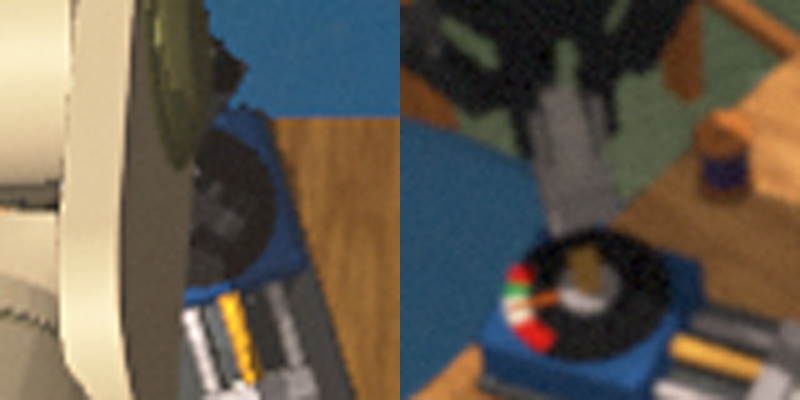

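Scene half: the held crank hub hangs above the brass shaft top at crop (583,265), with hub bottom near (585,232). The pointer is in the white, and the top view is blocked. I check the expected projections.

```bash
python3 - <<'E'
from h import *
s=cap('scene')
g=lambda P:np.round((proj(s,P)-[225,190]+.5)*5-.5+[400,0],0)
a=np.radians(-32);u=np.array([np.cos(a),np.sin(a),0]);v=np.array([-u[1],u[0],0]);o=np.array([461,147.6,113])
print('mouth corners',[g(o+15*(i*u+j*v)) for i,j in((1,1),(1,-1),(-1,-1),(-1,1))])
print('block top',[g(o+[0,0,62]+13*i*u+9*j*v) for i,j in((1,1),(1,-1),(-1,-1),(-1,1))])
print('shaft top',g([461,148,73]), [g(np.array([461,148,73])+5*(i*u+j*v)) for i,j in((1,1),(1,-1),(-1,-1),(-1,1))])
E
```

```text
mouth corners [array([538., 189.]), array([603., 171.]), array([621., 220.]), array([555., 238.])]
block top [array([535.,  94.]), array([576.,  83.]), array([592., 126.]), array([550., 137.])]
shaft top [588. 261.] [array([575., 256.]), array([596., 250.]), array([602., 266.]), array([580., 272.])]
```

{"op": "step_arm", "data": {
  "increments": [
    [[0.04,0.04,1.5],[0,0,0],5],
    [[0.04,0.04,3],[0,0,0],5],
    [[0.04,0.04,3.6],[0,0,0],5],
    [[0.04,0.04,3.6],[0,0,0],5],
    [[0.04,0.04,3.8],[0,0,0],5],
    [[0.04,0.04,4.0],[0,0,0],5],
    [[0.04,0.04,4.1],[0,0,0],5],
    [[0.04,0.04,4.1],[0,0,0],5]
  ]
}}

```text
time_s: 6.68
eef_pos: [461.5, 148.6, 108.3]
ee_rot: [0.0, 0.276, 0.961, 0.0]
force: [-0.2, -0.8, -2.8]
grip_width: 0.202
grip_force: 59.9
```

```bash
python3 go.py 461 148 88.4 148
```

```text
t 6.67 pos [461.5 148.6 108.3] yaw 147.99 F [-0.19 -0.85 -2.79] grip 0.202 59.9 j6 -0.94
-> [ 0.01 -0.08  1.99] [ 0.  0. -0.]
```

{"op": "step_arm", "data": {
  "increments": [
    [[0,0,0.1],[0,0,0],5],
    [[0,0,0.2],[0,0,0],5],
    [[0,0,0.3],[0,0,0],5],
    [[0,0,0.4],[0,0,0],5],
    [[0,0,0.4],[0,0,0],5]
  ]
}}

```text
time_s: 7.3
eef_pos: [462.2, 148.5, 104.5]
ee_rot: [0.001, 0.276, 0.961, 0.0]
force: [3.2, -1.3, -1.3]
grip_width: 0.198
grip_force: 60.1
```

```bash
python3 go.py 461 148 88.4 148
```

```text
t 7.3 pos [462.2 148.5 104.5] yaw 147.99 F [ 3.25 -1.26 -1.29] grip 0.198 60.1 j6 -0.94
-> [ 0.08 -0.1   1.61] [ 0.   0.1 -0. ]
```

Touching the chamfer with light force, +x. I yield 1 mm in +x and continue down.

{"op": "step_arm", "data": {
  "increments": [
    [[-0.08,0.05,0],[0,0,0],5],
    [[-0.08,0.05,0.1],[0,0,0],5],
    [[-0.08,0.05,0.2],[0,0,0],5],
    [[-0.08,0.05,0.3],[0,0,0],5],
    [[-0.08,0.05,0.3],[0,0,0],5]
  ]
}}

```text
time_s: 7.92
eef_pos: [462.5, 148.6, 101.2]
ee_rot: [0.0, 0.276, 0.961, -0.0]
force: [3.0, -1.0, -3.0]
grip_width: 0.196
grip_force: 59.9
```

```bash
python3 go.py 462 148 88.4 148; python3 -c "
from rig import ctrl;print(ctrl.sense()['wrist_torque'])"
```

```text
t 7.92 pos [462.5 148.6 101.2] yaw 147.99 F [ 3.04 -1.   -3.03] grip 0.196 59.9 j6 -0.94
-> [ 0.01 -0.08  1.28] [-0.  0. -0.]
[-0.31382137 -0.63989259  0.01188808]
```

7 mm onto the shaft without resistance, so the flats match. Continuing down.

{"op": "step_arm", "data": {
  "increments": [
    [[-0.06,0.03,0.15],[0,0,0],5],
    [[-0.06,0.03,0.3],[0,0,0],5],
    [[-0.06,0.03,0.45],[0,0,0],5],
    [[-0.06,0.03,0.6],[0,0,0],5],
    [[-0.06,0.03,0.75],[0,0,0],5],
    [[-0.06,0.03,0.9],[0,0,0],5],
    [[-0.06,0.03,1.05],[0,0,0],5],
    [[-0.06,0.03,1.05],[0,0,0],5]
  ]
}}

```text
time_s: 8.93
eef_pos: [462.9, 148.6, 90.6]
ee_rot: [-0.0, 0.276, 0.961, -0.0]
force: [0.2, 0.0, -2.5]
grip_width: 0.201
grip_force: 59.9
```

```bash
python3 go.py 462 148 88.4 148
```

```text
t 8.93 pos [462.9 148.6  90.6] yaw 147.99 F [ 0.17  0.01 -2.53] grip 0.201 59.9 j6 -0.94
-> [ 0.05 -0.1   0.22] [-0. -0. -0.]
```

{"op": "step_arm", "data": {
  "increments": [
    [[0,0,0.1],[0,0,0],5],
    [[0,0,0.2],[0,0,0],5],
    [[0,0,0.25],[0,0,0],5],
    [[0,0,0.3],[0,0,0],5],
    [[0,0,0.3],[0,0,0],5]
  ]
}}

```text
time_s: 9.55
eef_pos: [463.2, 148.6, 88.4]
ee_rot: [0.0, 0.276, 0.961, 0.0]
force: [-2.8, 0.7, 5.7]
grip_width: 0.198
grip_force: 61.2
```

```bash
python3 go.py 462 148 88.4 148
```

```text
t 9.55 pos [463.2 148.6  88.4] yaw 148.0 F [-2.79  0.68  5.68] grip 0.198 61.2 j6 -0.94
-> [ 0.07 -0.12 -0.  ] [ 0.  0. -0.]
```

Seated: origin at z = 53, light 8 N contact. I release, slide along the arm to the knob with fingers straddling it, and grip.

{"op": "step_arm", "data": {
  "increments": [
    [[0,0,-0.1],[0,0,0],45],
    [[0,0,-0.2],[0,0,0],45],
    [[0,0,-0.2],[0,0,0],45],
    [[-1.5,0,-0.3],[0,0,0],45],
    [[-3.5,0,-0.3],[0,0,0],45],
    [[-5.45,0,-0.3],[0,0,0],45],
    [[-5.45,0,-0.3],[0,0,0],45],
    [[-5.45,0,-0.3],[0,0,0],45]
  ]
}}

```text
time_s: 10.55
eef_pos: [509.0, 119.8, 90.6]
ee_rot: [-0.0, 0.276, 0.961, -0.0]
force: [-1.3, 0.5, 0.2]
grip_width: 0.451
grip_force: 0.0
```

```bash
python3 go.py 509.1 119.4 90 148;  python3 - <<'E'
from h import *
t=cap('top');s=cap('scene')
f=lambda i,x,y,w,h,k:cv2.resize(np.array(i)[y:y+h,x:x+w],None,fx=k,fy=k,interpolation=cv2.INTER_CUBIC)
cv2.imwrite('pics/c4.png',cv2.cvtColor(np.hstack([f(t['img'],190,130,80,80,5),f(s['img'],225,200,80,80,5)]),cv2.COLOR_RGB2BGR))
E
```

```text
t 10.55 pos [509.  119.8  90.6] yaw 147.98 F [-1.29  0.48  0.2 ] grip 0.451 0.0 j6 -1.01
-> [-0.03 -0.02  0.06] [-0. -0. -0.]
```

View pics/c4.png

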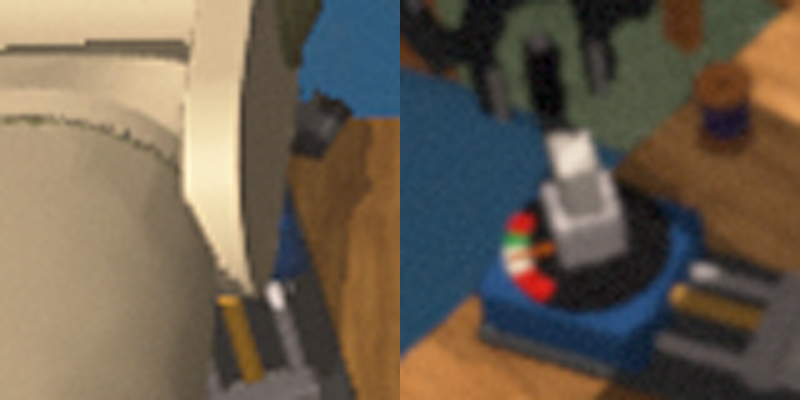

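The scene view shows the crank fully down on the shoulder, and the fingers straddle the knob at crop (545,75). I close on the knob and look at the jaw gap in the first picture.

{"op": "step_arm", "data": {
  "increments": [
    [[0,0,0],[0,0,0],25],
    [[0,0,0],[0,0,0],5],
    [[0,0,0],[0,0,0],5],
    [[0,0,0],[0,0,0],5]
  ],
  "squeeze": 30
}}

```text
time_s: 11.15
eef_pos: [509.2, 119.8, 90.8]
ee_rot: [-0.0, 0.276, 0.961, 0.0]
force: [-0.0, 0.0, -0.7]
grip_width: 0.2
grip_force: 29.3
```

```bash
python3 go.py 509.1 119.4 90 148; python3 - <<'E'
from h import *
t=cv2.imread('pics/top0.png')
M=cv2.getRotationMatrix2D((245,210),-0,1)
cv2.imwrite('pics/c5.png',cv2.resize(t[175:250,205:280],None,fx=8,fy=8,interpolation=cv2.INTER_CUBIC))
E
```

```text
t 11.15 pos [509.2 119.8  90.8] yaw 147.99 F [-0.04  0.03 -0.72] grip 0.2 29.3 j6 -1.01
-> [-0.01 -0.04  0.08] [-0. -0. -0.]
```

View pics/c5.png

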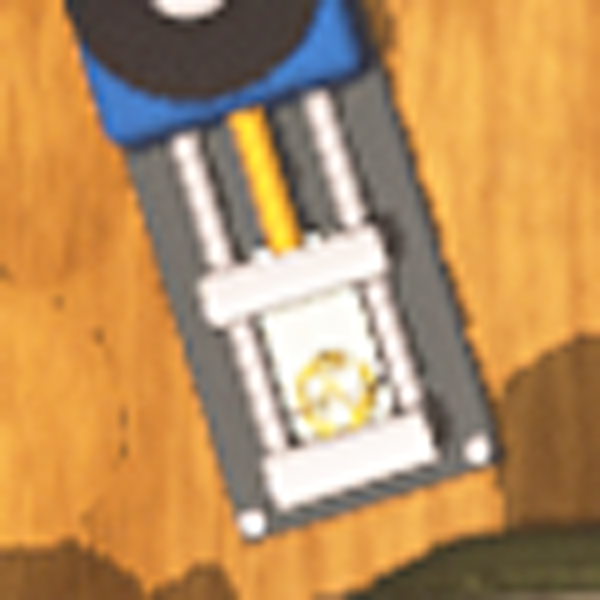

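The crop shows the moving jaw's front edge near (300,310) and the movement's edge near (330,350). That gives a gap of about 14 mm or a bit more. The knob is held at R = 54.8, angle -31.6°. I start winding clockwise.

{"op": "step_arm", "data": {
  "increments": [
    [[0.19,-1.42,0],[0,0,0],5],
    [[0.74,-2.75,0],[0,0,0],5],
    [[1.61,-3.89,0],[0,0,0],5],
    [[2.75,-4.76,0],[0,0,0],5],
    [[4.08,-5.31,0],[0,0,0],5],
    [[5.5,-5.5,0],[0,0,0],5],
    [[6.92,-5.31,0],[0,0,0],5],
    [[8.25,-4.76,0],[0,0,0],5]
  ]
}}

```text
time_s: 12.15
eef_pos: [413.2, 123.5, 90.9]
ee_rot: [-0.0, 0.276, 0.961, -0.0]
force: [1.5, -1.0, 2.0]
grip_width: 0.197
grip_force: 29.8
```

```bash
cat > w.py <<'E'
from h import *
# usage: w.py theta_cmd (deg wound, total) -> state in tangential/radial terms + the next rows
import sys
C=np.array([462.5,148.5]); s=ctrl.sense(); r=s['eef_pos'][:2]-C; ph=np.arctan2(r[1],r[0])
tg=np.array([np.sin(ph),-np.cos(ph)]); F=s['force']
print('t',round(s['time_s'],2),'R',np.round(np.hypot(*r),1),'theta',round((-32-np.degrees(ph))%360,1),'z',round(s['eef_pos'][2],1),'Ft(resist)',round(-F[:2]@tg,2),'Fr',round(F[:2]@r/np.hypot(*r),2),'Fz',round(F[2],2),'grip',round(s['grip_width'],3))
th=float(sys.argv[1])
for d in map(float,sys.argv[2:]):
    a,b=np.radians(th),np.radians(th+d); print(d,np.round([-5.5*(np.cos(b)-np.cos(a)),-5.5*(np.sin(b)-np.sin(a))],2))
E
python3 w.py 120 15 30 45 60 75 90 105 120
```

```text
t 12.15 R 55.2 theta 121.1 z 90.9 Ft(resist) 1.61 Fr -0.86 Fz 1.97 grip 0.197
15.0 [1.14 0.87]
30.0 [2.01 2.01]
45.0 [2.56 3.34]
60.0 [2.75 4.76]
75.0 [2.56 6.19]
90.0 [2.01 7.51]
105.0 [1.14 8.65]
120.0 [0.   9.53]
```

Winding freely with a 1.6 N resisting force, which matches 0.09 N m. Continuing.

{"op": "step_arm", "data": {
  "increments": [
    [[1.14,0.87,0],[0,0,0],5],
    [[2.01,2.01,0],[0,0,0],5],
    [[2.56,3.34,0],[0,0,0],5],
    [[2.75,4.76,0],[0,0,0],5],
    [[2.56,6.19,0],[0,0,0],5],
    [[2.01,7.51,0],[0,0,0],5],
    [[1.14,8.65,0],[0,0,0],5],
    [[0,9.53,0],[0,0,0],5]
  ]
}}

```text
time_s: 13.15
eef_pos: [465.4, 204.1, 90.5]
ee_rot: [-0.0, 0.276, 0.961, -0.001]
force: [-2.2, -7.4, 1.1]
grip_width: 0.201
grip_force: 30.1
```

```bash
python3 w.py 240 15 30 45 60 75 90 105 120
```

```text
t 13.15 R 55.7 theta 241.0 z 90.5 Ft(resist) 1.77 Fr -7.48 Fz 1.11 grip 0.201
15.0 [-1.33  0.55]
30.0 [-2.75  0.74]
45.0 [-4.17  0.55]
60.0 [-5.5  0. ]
75.0 [-6.64 -0.87]
90.0 [-7.51 -2.01]
105.0 [-8.06 -3.34]
120.0 [-8.25 -4.76]
```

{"op": "step_arm", "data": {
  "increments": [
    [[-1.36,0.5,0],[0,0,0],5],
    [[-2.78,0.69,0],[0,0,0],5],
    [[-4.2,0.5,0],[0,0,0],5],
    [[-5.53,-0.05,0],[0,0,0],5],
    [[-6.67,-0.92,0],[0,0,0],5],
    [[-7.54,-2.06,0],[0,0,0],5],
    [[-8.09,-3.39,0],[0,0,0],5],
    [[-8.28,-4.81,0],[0,0,0],5]
  ]
}}

```text
time_s: 14.15
eef_pos: [508.9, 118.3, 90.7]
ee_rot: [-0.0, 0.276, 0.961, 0.0]
force: [-2.1, 3.5, -0.5]
grip_width: 0.198
grip_force: 29.7
```

```bash
python3 w.py 0 15 30 45 60 75 90 105 120
```

```text
t 14.15 R 55.4 theta 1.0 z 90.7 Ft(resist) 1.81 Fr -3.64 Fz -0.52 grip 0.198
15.0 [ 0.19 -1.42]
30.0 [ 0.74 -2.75]
45.0 [ 1.61 -3.89]
60.0 [ 2.75 -4.76]
75.0 [ 4.08 -5.31]
90.0 [ 5.5 -5.5]
105.0 [ 6.92 -5.31]
120.0 [ 8.25 -4.76]
```

{"op": "step_arm", "data": {
  "increments": [
    [[0.19,-1.4,0],[0,0,0],5],
    [[0.74,-2.73,0],[0,0,0],5],
    [[1.61,-3.87,0],[0,0,0],5],
    [[2.75,-4.74,0],[0,0,0],5],
    [[4.08,-5.29,0],[0,0,0],5],
    [[5.5,-5.48,0],[0,0,0],5],
    [[6.92,-5.29,0],[0,0,0],5],
    [[8.25,-4.74,0],[0,0,0],5]
  ]
}}

```text
time_s: 15.15
eef_pos: [413.4, 123.1, 90.9]
ee_rot: [-0.0, 0.276, 0.961, -0.0]
force: [2.4, -0.5, 1.3]
grip_width: 0.197
grip_force: 30.0
```

```bash
python3 w.py 120 15 30 45 60 70 80 90
```

```text
t 15.15 R 55.2 theta 120.7 z 90.9 Ft(resist) 1.58 Fr -1.92 Fz 1.27 grip 0.197
15.0 [1.14 0.87]
30.0 [2.01 2.01]
45.0 [2.56 3.34]
60.0 [2.75 4.76]
70.0 [2.67 5.72]
80.0 [2.42 6.64]
90.0 [2.01 7.51]
```

Wound 480°. The stop can come no earlier than about 577°, so I go to 570°.

{"op": "step_arm", "data": {
  "increments": [
    [[1.14,0.87,0],[0,0,0],5],
    [[2.01,2.01,0],[0,0,0],5],
    [[2.56,3.34,0],[0,0,0],5],
    [[2.75,4.76,0],[0,0,0],5],
    [[2.67,5.72,0],[0,0,0],5],
    [[2.4,6.62,0],[0,0,0],5],
    [[1.99,7.48,0],[0,0,0],5]
  ]
}}

```text
time_s: 16.02
eef_pos: [437.5, 197.5, 90.8]
ee_rot: [-0.0, 0.276, 0.961, 0.0]
force: [-3.2, 2.9, 4.0]
grip_width: 0.195
grip_force: 30.3
```

```bash
python3 w.py 210 8 15 23 30 38 45 53 60; python3 - <<'E'
from h import *
c=cap('top','jawt'); 
x=np.array(c['img'])[175:250,205:280]; cv2.imwrite('pics/c6.png',cv2.resize(cv2.cvtColor(x,cv2.COLOR_RGB2BGR),None,fx=8,fy=8,interpolation=cv2.INTER_CUBIC))
E
```

```text
t 16.02 R 55.0 theta 210.9 z 90.8 Ft(resist) 1.57 Fr 4.05 Fz 3.98 grip 0.195
8.0 [-0.43  0.64]
15.0 [-0.87  1.14]
23.0 [-1.45  1.64]
30.0 [-2.01  2.01]
38.0 [-2.7   2.35]
45.0 [-3.34  2.56]
53.0 [-4.09  2.71]
60.0 [-4.76  2.75]
```

View pics/c6.png

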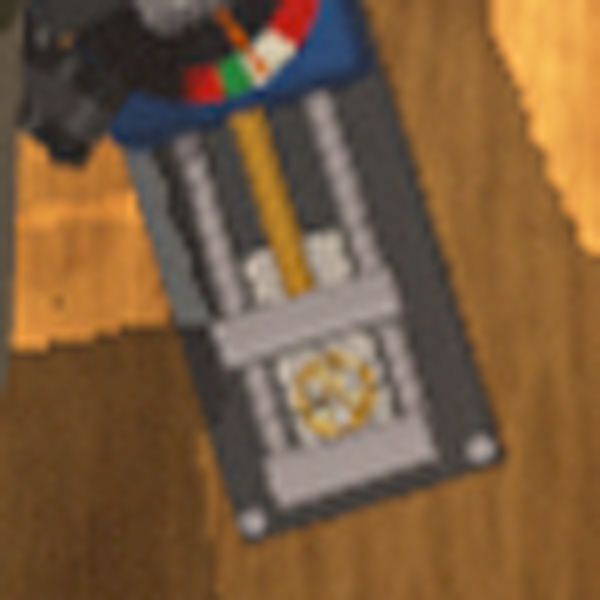

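The jaw has advanced about 13 mm and sits close to the movement, with a gap of 10–15 crop px. The pointer is at (245,45), in the white near green. I proceed in small bites.

{"op": "step_arm", "data": {
  "increments": [
    [[-0.43,0.64,0],[0,0,0],5],
    [[-0.87,1.12,0],[0,0,0],5],
    [[-1.45,1.62,0],[0,0,0],5],
    [[-2.01,1.99,0],[0,0,0],5],
    [[-2.01,1.99,0],[0,0,0],5]
  ]
}}

```text
time_s: 16.7
eef_pos: [465.4, 203.2, 90.9]
ee_rot: [0.0, 0.276, 0.961, 0.001]
force: [-0.7, 5.5, 5.1]
grip_width: 0.202
grip_force: 30.4
```

```bash
python3 w.py 240 8 15 20
```

```text
t 16.7 R 54.7 theta 241.0 z 90.9 Ft(resist) 0.95 Fr 5.45 Fz 5.14 grip 0.202
8.0 [-0.69  0.34]
15.0 [-1.33  0.55]
20.0 [-1.79  0.65]
```

{"op": "step_arm", "data": {
  "increments": [
    [[-0.68,0.36,0],[0,0,0],5],
    [[-1.32,0.58,0],[0,0,0],5],
    [[-1.32,0.58,0],[0,0,0],5]
  ]
}}

```text
time_s: 17.08
eef_pos: [479.5, 200.7, 90.8]
ee_rot: [0.0, 0.276, 0.961, 0.0]
force: [0.4, 4.6, 4.5]
grip_width: 0.201
grip_force: 30.4
```

```bash
python3 w.py 255 8 15 20
```

```text
t 17.07 R 54.9 theta 256.0 z 90.8 Ft(resist) 0.99 Fr 4.49 Fz 4.47 grip 0.201
8.0 [-0.75  0.15]
15.0 [-1.42  0.19]
20.0 [-1.9   0.17]
```

{"op": "step_arm", "data": {
  "increments": [
    [[-0.74,0.17,0],[0,0,0],5],
    [[-1.41,0.22,0],[0,0,0],5],
    [[-1.41,0.22,0],[0,0,0],5]
  ]
}}

```text
time_s: 17.45
eef_pos: [492.5, 194.7, 90.7]
ee_rot: [0.0, 0.276, 0.961, -0.0]
force: [-0.3, 0.8, 4.1]
grip_width: 0.199
grip_force: 30.3
```

```bash
python3 w.py 270 8 15 20
```

```text
t 17.45 R 55.1 theta 270.9 z 90.7 Ft(resist) 0.68 Fr 0.55 Fz 4.1 grip 0.199
8.0 [-0.77 -0.05]
15.0 [-1.42 -0.19]
20.0 [-1.88 -0.33]
```

{"op": "step_arm", "data": {
  "increments": [
    [[-0.77,-0.05,0],[0,0,0],5],
    [[-1.42,-0.19,0],[0,0,0],5],
    [[-1.42,-0.19,0],[0,0,0],5]
  ]
}}

```text
time_s: 17.82
eef_pos: [503.4, 185.6, 90.7]
ee_rot: [-0.0, 0.276, 0.961, -0.0]
force: [-0.7, 0.7, 4.2]
grip_width: 0.2
grip_force: 30.3
```

```bash
python3 w.py 285 8 15 20
```

```text
t 17.82 R 55.2 theta 285.8 z 90.7 Ft(resist) 1.01 Fr -0.0 Fz 4.2 grip 0.2
8.0 [-0.73 -0.25]
15.0 [-1.33 -0.55]
20.0 [-1.73 -0.81]
```

{"op": "step_arm", "data": {
  "increments": [
    [[-0.73,-0.25,0],[0,0,0],5],
    [[-1.33,-0.55,0],[0,0,0],5],
    [[-1.33,-0.55,0],[0,0,0],5]
  ]
}}

```text
time_s: 18.2
eef_pos: [511.6, 173.9, 90.7]
ee_rot: [-0.0, 0.276, 0.961, -0.0]
force: [-2.1, 0.2, 2.2]
grip_width: 0.204
grip_force: 30.2
```

```bash
python3 w.py 300 8 15 20
```

```text
t 18.2 R 55.2 theta 300.7 z 90.7 Ft(resist) 1.17 Fr -1.8 Fz 2.2 grip 0.204
8.0 [-0.64 -0.43]
15.0 [-1.14 -0.87]
20.0 [-1.46 -1.23]
```

{"op": "step_arm", "data": {
  "increments": [
    [[-0.64,-0.43,0],[0,0,0],5],
    [[-1.14,-0.87,0],[0,0,0],5],
    [[-1.14,-0.87,0],[0,0,0],5]
  ]
}}

```text
time_s: 18.58
eef_pos: [516.5, 160.4, 90.7]
ee_rot: [-0.0, 0.276, 0.961, -0.0]
force: [-1.5, 1.5, 1.0]
grip_width: 0.202
grip_force: 30.1
```

```bash
python3 w.py 315 8 15 20
```

```text
t 18.57 R 55.3 theta 315.5 z 90.7 Ft(resist) 1.83 Fr -1.17 Fz 0.98 grip 0.202
8.0 [-0.5  -0.58]
15.0 [-0.87 -1.14]
20.0 [-1.1  -1.56]
```

{"op": "step_arm", "data": {
  "increments": [
    [[-0.5,-0.58,0],[0,0,0],5],
    [[-0.72,-0.9,0],[0,0,0],5],
    [[-0.72,-0.9,0],[0,0,0],5]
  ]
}}

```text
time_s: 18.95
eef_pos: [517.8, 149.2, 90.7]
ee_rot: [-0.0, 0.276, 0.961, -0.0]
force: [-1.2, 1.1, 0.9]
grip_width: 0.197
grip_force: 30.0
```

```bash
python3 w.py 327 6 8 10 15 20
```

```text
t 18.95 R 55.3 theta 327.2 z 90.7 Ft(resist) 1.1 Fr -1.23 Fz 0.91 grip 0.197
6.0 [-0.29 -0.5 ]
8.0 [-0.37 -0.67]
10.0 [-0.45 -0.85]
15.0 [-0.62 -1.3 ]
20.0 [-0.75 -1.76]
```

Still free; on.

{"op": "step_arm", "data": {
  "increments": [
    [[-0.37,-0.67,0],[0,0,0],5],
    [[-0.62,-1.3,0],[0,0,0],5],
    [[-0.62,-1.3,0],[0,0,0],5]
  ]
}}

```text
time_s: 19.32
eef_pos: [516.1, 134.7, 90.8]
ee_rot: [-0.0, 0.276, 0.961, -0.0]
force: [-1.5, 1.6, 1.2]
grip_width: 0.199
grip_force: 30.0
```

```bash
python3 w.py 342 8 15 20
```

```text
t 19.32 R 55.3 theta 342.4 z 90.8 Ft(resist) 1.19 Fr -1.83 Fz 1.17 grip 0.199
8.0 [-0.19 -0.74]
15.0 [-0.26 -1.41]
20.0 [-0.27 -1.89]
```

{"op": "step_arm", "data": {
  "increments": [
    [[-0.19,-0.74,0],[0,0,0],5],
    [[-0.26,-1.41,0],[0,0,0],5],
    [[-0.26,-1.41,0],[0,0,0],5]
  ]
}}

```text
time_s: 19.7
eef_pos: [510.8, 121.7, 90.9]
ee_rot: [0.0, 0.276, 0.961, 0.0]
force: [-0.0, 4.0, -0.1]
grip_width: 0.199
grip_force: 30.0
```

```bash
python3 w.py 357 8 15 20
```

```text
t 19.7 R 55.3 theta 357.1 z 90.9 Ft(resist) 3.47 Fr -1.95 Fz -0.14 grip 0.199
8.0 [ 0.01 -0.77]
15.0 [ 0.11 -1.43]
20.0 [ 0.23 -1.9 ]
```

Firming up: 3.5 N, so about 0.19 N m. I go 8° more, for about 0.33.

{"op": "step_arm", "data": {
  "increments": [
    [[0,-0.4,0],[0,0,0],5],
    [[0.01,-0.77,0],[0,0,0],5],
    [[0.01,-0.77,0],[0,0,0],5],
    [[0.01,-0.77,0],[0,0,0],5]
  ]
}}

```text
time_s: 20.2
eef_pos: [506.9, 115.6, 90.9]
ee_rot: [0.0, 0.276, 0.961, 0.0]
force: [1.0, 5.8, -0.1]
grip_width: 0.196
grip_force: 30.0
```

```bash
python3 w.py 365 2 4; python3 - <<'E'
from h import *
c=cap('top');s=cap('scene')
f=lambda i,x,y,w,h,k:cv2.resize(np.array(i)[y:y+h,x:x+w],None,fx=k,fy=k,interpolation=cv2.INTER_CUBIC)
cv2.imwrite('pics/c7.png',cv2.cvtColor(np.hstack([f(c['img'],200,160,75,75,5),f(s['img'],230,205,75,75,5)]),cv2.COLOR_RGB2BGR))
E
```

```text
t 20.2 R 55.3 theta 4.5 z 90.9 Ft(resist) 5.26 Fr -2.72 Fz -0.11 grip 0.196
2.0 [ 0.02 -0.19]
4.0 [ 0.05 -0.38]
```

View pics/c7.png

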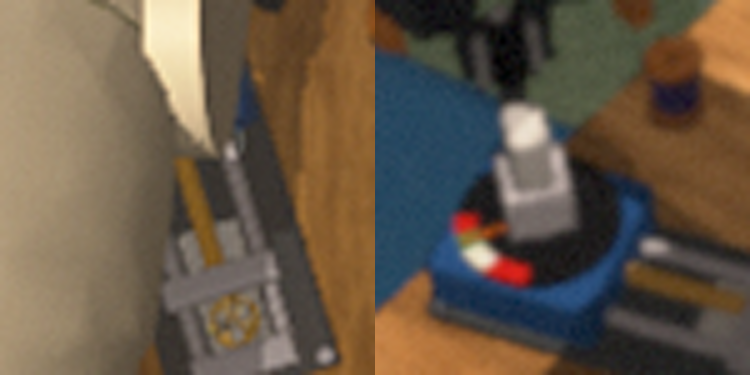

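The scene view shows the orange pointer over the green sector at about (470,238), clear of the red. The force gives 0.29 N m and the jaw is closed on the movement. I let go gradually; the pads lie across the tangent, so they ease the spring-back, and then I rise.

{"op": "step_arm", "data": {
  "increments": [
    [[0,0,0],[0,0,0],26],
    [[0,0,0],[0,0,0],34],
    [[0,0,0],[0,0,0],45],
    [[0,0,0],[0,0,0],60],
    [[0,0,0],[0,0,0],80],
    [[0,0,0],[0,0,0],90],
    [[0,0,0],[0,0,0],90],
    [[0,0,0],[0,0,0],90]
  ]
}}

```text
time_s: 21.3
eef_pos: [506.7, 115.4, 90.8]
ee_rot: [-0.0, 0.276, 0.961, -0.0]
force: [0.7, 0.9, -0.7]
grip_width: 0.899
grip_force: 0.0
```

{"op": "step_arm", "data": {
  "increments": [
    [[0,0,-1.5],[0,0,0],90],
    [[0,0,-4],[0,0,0],90],
    [[0,0,-7],[0,0,0],90],
    [[0,0,-10],[0,0,0],90],
    [[0,0,-13],[0,0,0],90],
    [[0,0,-15],[0,0,0],90],
    [[0,0,-15],[0,0,0],90]
  ]
}}

```text
time_s: 22.18
eef_pos: [507.2, 115.4, 242.8]
ee_rot: [0.002, 0.276, 0.961, 0.001]
force: [-0.3, -0.1, -0.5]
grip_width: 0.897
grip_force: 0.0
```

```bash
python3 go.py 420 -150 240 148
```

```text
t 22.18 pos [507.2 115.4 242.8] yaw 147.99 F [-0.34 -0.07 -0.47] grip 0.897 0.0 j6 -1.01
-> [ -6.67 -27.13   0.24] [ 0.1  0.2 -0. ]
```

{"op": "step_arm", "data": {
  "increments": [
    [[-0.8,-3.5,0],[0,0,0],90],
    [[-2,-8,0],[0,0,0],90],
    [[-3.2,-13,0],[0,0,0],90],
    [[-4.4,-18,0],[0,0,0],90],
    [[-5.6,-23,0],[0,0,0],90],
    [[-6.6,-27,0],[0,0,0],90],
    [[-6.6,-27,0],[0,0,0],90],
    [[-6.6,-27,0],[0,0,0],90]
  ]
}}

```text
time_s: 23.18
eef_pos: [419.5, -148.0, 240.4]
ee_rot: [-0.0, 0.276, 0.961, 0.0]
force: [0.3, 0.8, 0.0]
grip_width: 0.9
grip_force: 0.0
```

```bash
python3 - <<'E'
from h import *
c=cap('top');s=cap('scene')
f=lambda i,x,y,w,h,k:cv2.resize(np.array(i)[y:y+h,x:x+w],None,fx=k,fy=k,interpolation=cv2.INTER_CUBIC)
cv2.imwrite('pics/c8.png',cv2.cvtColor(np.hstack([f(c['img'],195,150,80,100,5),f(s['img'],230,195,80,100,5)]),cv2.COLOR_RGB2BGR))
E
```

```text
(no output)
```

View pics/c8.png

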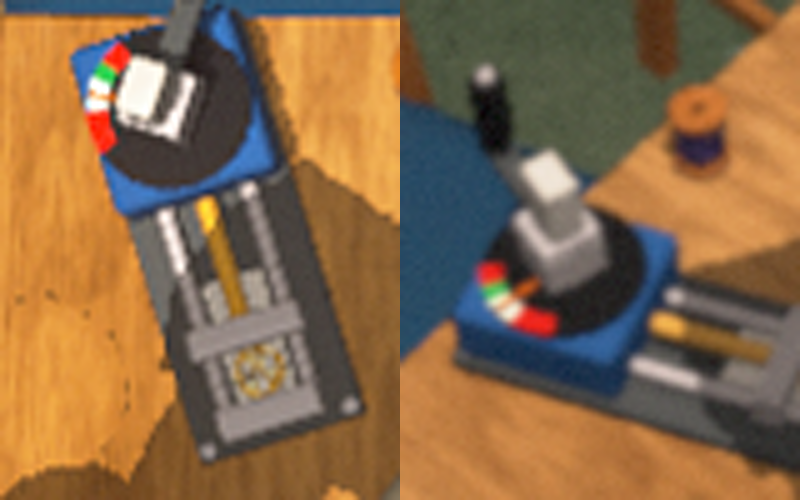

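The crank sits fully down on the shaft, the jaw is shut on the movement at (255,345), and the pointer has sprung back to the white at (98,98). The robot is clear, so I hand in.

```bash
python3 -c "
from rig import ctrl;print(ctrl.finish_job())"
```

```text
the job is handed in; nothing more can be done
None
```

The job is handed in at about 23 s: the crank is fully down on the shaft and was wound about 2 turns clockwise until firm. I stopped it in the green at about 0.29 N m and let go, leaving the jaw shut on the movement; `finish_job` returned no verdict.

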